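Release a filter cartridge and cradle it

ROBOT

A 6-joint arm with a two-finger parallel gripper is mounted at the origin on the work surface. World frame = base frame: x ahead of the robot, y to its left, z up, the work surface at z = 0. Lengths are in m, angles in rad, forces in N, time in s.
With the tool pointing down it reaches from about 0.3 to 0.775 m from the base axis. Payload 14.6 kg.
Tool frame: the origin (TCP) lies at the very end of the fingers, on their centre line; the grasp point (between the pads) lies 19 mm behind it; y points along the fingers, z is the direction in which the jaws open and shut, and the axes are right-handed (so a half turn about y gives the same grasp; the last joint's range is limited). The gripper opens to 94 mm and grips with 3 to 60 N. Pads are 16 mm wide; open, the fingers measure 119 mm over their backs; the gripper's body (75 mm by 177 mm) begins 78 mm behind the grasp point.
Start: joints at [1.231, 0.3, 1.521, -0, 1.321, -0.067], TCP at [0.148, 0.53, 0.174] pointing down, gripper open.
Joint ranges: [-3.03, 3.03], [-0.79, 2.21], [0.23, 2.52], [-1.04, 4.18], [0, 3.07], [-2.55, 2.55]. Speed limits (rad/s): [2.22, 2.22, 2.57, 3.14, 3.14, 3.14].

INTERFACE

Orientations are given as [roll, pitch, yaw] about the fixed x, y, z axes, in that order (R = Rz(yaw) Ry(pitch) Rx(roll)).
In Python, from station import get_obs, camera, job gives the robot as it stands.
- The arm moves only by the tool step_arm, never from a script. Its argument "targets" is a list of rows, each a list of 6 numbers: the shift along the tool's x, y, z in mm, then the turn, a rotation vector about the tool's x, y, z in degrees. In form: [[dx, dy, dz, rx, ry, rz], ...]. A call has 1 to 12 rows; each row shifts and turns the commanded pose from where the row before left it, along the tool's axes as they then stand; what a row does not reach is not made up. A row lasts 1/8 s, in which the tool goes at most 62.5 mm and 10.7 degrees, less where a joint would pass 70% of its speed; a pose out of reach is approached as far as the arm can. A call is refused whole if a number of a shift passes 62.5 or a number of a turn 10.7, either way. A call with a gripper value outside its range is refused whole. "gripper" is the opening, from -1 (shut) to 1 (fully open), set as the call begins (left out, the last holds). The fingers move at their own pace and stop on an object; "squeeze" is the grip in N (left out, the last holds). Time passes only in rows, so rows that do not move let the fingers close. It gives the time, the measured TCP pose, the force and the opening at its end, in the units of the state.
- get_obs(): the state, without advancing time (a new reading comes with each control period).
- camera(name): name is "scene" or "side" or "wrist"; returns a dict with "pixels" (400x640x3 uint8, red, green, blue), "intrinsics" (3x3 intrinsics, pixels), "R" (3x3) and "t" (3): a world point X has camera coordinates R X + t; the wrist camera has in their place "tool_from_camera" (4x4, takes a point from camera to tool coordinates, whose origin is the TCP and whose axes are the tool frame's). Camera axes: x right, y down, z forward; pixel columns grow to the right and rows downward; lengths in m; the calibration is good to about 2 mm. A picture is of the moment at which its call begins: read the wrist's pose just before it. There is no depth.
- job.hand_in(): hands the job in, once; it reports no verdict.
The state is a dict: "time_s": time; "qpos": joint angles; "joint_vel": joint speeds; "tau": joint torques, N m; "ee_pos": TCP position; "eef_rot": TCP orientation; "force": force on the tool from outside, world axes, zero at the start; "moment": the same for the moment, N m; "grip_width": finger opening in m.
Only numpy, scipy, OpenCV 4.12 (cv2) and the standard library are available. Lean on these libraries where they do the work, as an engineer would, in place of code of your own. Each camera call takes 0.05 s, during which the arm holds its last target.

TASK

Pinch together the two sprung tabs of the filter cartridge snapped into the sloping bay, draw it straight out, and lay its barrel centred across both V-notches of the empty cradle with the tabs pointing up. Set it down rather than dropping it, let go, and leave the spare barrel, the beaker and the bottle where they stand.

Things in the scene. Friction and masses are not known exactly. Their poses are not given: they have to be found in the camera images.
- dock: Fixed cream wedge that carries the bay: 210 x 130 mm on the bench, 30 degree face, 12 mm high at its low (-x) end, 111 mm at its high (+x) end. A hoop of 10 mm steel rod leans over it: in the bay's frame its plane is x = +82 mm, posts at y = +-46 mm, crossbar at z = +112 mm (above the bay's middle as seen from above). Origin: centre of the wedge's underside; z up.
- bay: Bay on the wedge's slope. Origin: centre of the seated barrel's axis, 90 mm above the bench. x up the slope along the barrel, y level, z the slope's outward normal (30 deg from vertical), along which the cartridge is drawn out; 25 mm clears it. Steel catch lips at y +-29 to +-43 mm, |x|<17 mm, top z=0; saddle cheeks at x +-45, y +-18 to +-24, top z=+2; end walls x +-67, top z=-4; slope face z=-24.
- cartridge: Filter cartridge, about 0.15 kg: white barrel 32 mm across, 130 mm long, grey ends; at its middle a grey clip block (28 mm along, 30 mm across, top 35 mm above the axis) between two upright sprung tabs at +-y. Origin: centre of the barrel's axis; x along it, z out through the clip. Starts snapped into the bay, its frame as the bay's within 2 mm. The pinched tabs are also the grip to carry it by.
- tab_left_face (a point): Press point on the outer face of the tab at +y, at cartridge (0, +27, +30) mm; axes as the cartridge's; stays put as the tab moves. Tab: plate 22 mm wide (x), 4 mm thick, from z=-12 to +44 mm of the cartridge. 54 mm over both tabs, 42 mm with both pressed home.
- tab_right_face (a point): Press point on the outer face of the tab at -y, at cartridge (0, -27, +30) mm; same plate as the other. At the foot of each tab a barb sticks out 5.5 mm, under the bay's lip; pressing in 4 mm or more frees it, and both must stay pinched while drawing out.
- cradle_free: The empty one of two identical fixed aluminium cradles: base 116 x 60 x 10 mm, two uprights with 90 degree V-notches at x = +-45 mm (12 mm thick, notch bottom 35 mm and tops 65 mm above the bench). Origin: centre of its underside. x along the barrel that it takes (either way round), z up.
- tab_left (a joint): Inward travel of the tab at +y, m: 0 sprung out, 0.006 pressed home against its stop. Spring 2.4 N at rest, 4.8 N pressed home.
- tab_right (a joint): Inward travel of the tab at -y, m: as tab_left.
- cradle_free_seat (a point): Where the centre of the cartridge's barrel axis comes to rest in the empty cradle: 57.6 mm above the bench, midway between the notches; axes as the cradle's.
- cradle_used: The other identical cradle, in which the spare barrel lies; it stands about 140 to 260 mm to one side of the empty one. Origin: centre of its underside, x along its barrel.
- spare: Bystander: plain spare barrel without clip, 32 mm in diameter, 110 mm long, lying in the occupied cradle. Origin: centre of the barrel's axis, x along it.
- beaker: Bystander: open white plastic beaker 64 mm across, 75 mm high. Origin: centre of its underside.
- bottle: Bystander: amber reagent bottle 60 mm across, 125 mm high, white cap. Origin: centre of its underside.
Mind the look-alikes: they are no part of the job. Leave any turquoise or yellow look-alike of the cartridge alone.

How it is judged:
On the way, in this order (a step that is already met when the one before it is completed fails the run):
1. both tabs are pinched in together while the cartridge still sits in the bay (value of joint each of tab_left, tab_right above 0.004 m and distance between cartridge and bay below 0.01 m), for 0.1 s.
2. the cartridge is drawn out clear of the bay (distance between cartridge and bay above 0.045 m), for 0.1 s.
At the end, for the whole second after the job is handed in: Cartridge released and at rest in both notches of the empty cradle: barrel centre within 20 mm along, 4 mm across and in height of the seat, axis within 0.08 rad, tabs out and up within 0.4 rad. Spare barrel moved under 12 mm, beaker and bottle under 20 mm (x of cartridge in the frame of cradle_free_seat between -0.02 and 0.02 m and y of cartridge in the frame of cradle_free_seat between -0.004 and 0.004 m and z of cartridge in the frame of cradle_free_seat between -0.004 and 0.004 m and angle between the x axis of cartridge and the x axis of cradle_free, either way round below 0.08 rad and angle between cartridge's own z axis and vertical below 0.4 rad and value of joint each of tab_left, tab_right below 0.0015 m and linear speed of cartridge below 0.02 m/s and distance of spare from where it was at the start of the episode below 0.012 m and distance of each of beaker, bottle from where it was at the start of the episode below 0.02 m); the robot touches nothing.
It fails at once if the cartridge is dropped (moving faster than 0.5 m/s with no finger on it) (contact force between the fingers and cartridge below 0.05 N and linear speed of cartridge above 0.5 m/s).
It fails at once if the spare barrel is shifted by more than 12 mm (distance of spare from where it was at the start of the episode above 0.012 m).
It fails at once if the beaker or the bottle is shifted by more than 20 mm (distance of any of beaker, bottle from where it was at the start of the episode above 0.02 m).
It also fails if it takes over 42 s, if anything falls off the work surface, if the arm or the gripper's body presses on something with over 40 N, if the wrist force passes 120 N, or if a joint passes its speed limit or range.

## Working session

There is one attempt and no reset: what is moved stays moved. The work goes in short steps, Python scripts to look and compute and a tool call to move; the robot and the scene stay as the last step left them, time stands still between calls to the robot, and variables do not carry over. Pictures are saved under pics/ and viewed, and the job is handed in when it is done.

Besides the shell and the picture viewer there is one more tool, called as name([rows], argument=value, ...), one row to a line, values as JSON. step_arm: Moves the arm, as the interface text tells. Its arguments: {"type":"object","properties":{"targets":{"type":"array","items":{"type":"array","items":{"type":"number"}}},"gripper":{"type":"number"},"squeeze":{"type":"number"}},"required":["targets"]}

```bash
mkdir -p pics; cat > h.py <<'E'
import numpy as np, cv2
from station import get_obs, camera, job
from scipy.spatial.transform import Rotation as Ro
def snap(n,f):
    o=get_obs(); c=camera(n); cv2.imwrite('pics/'+f+'.png',c['pixels'][:,:,::-1]); 
    d=dict(K=c['intrinsics'],pix=c['pixels'])
    if 'R' in c: d['R']=c['R'];d['t']=c['t']
    else:
        T=np.array(c['tool_from_camera']); Rt=Ro.from_euler('xyz',o['eef_rot']).as_matrix()
        Rwc=Rt@T[:3,:3]; p=Rt@T[:3,3]+np.array(o['ee_pos']); d['R']=Rwc.T; d['t']=-Rwc.T@p
    np.savez('pics/'+f+'.npz',**d); return d
def ld(f): return np.load('pics/'+f+'.npz')
def ray(d,u,v):
    r=d['R'].T@np.linalg.inv(d['K'])@np.array([u,v,1.]); return -d['R'].T@d['t'], r/np.linalg.norm(r)
def onz(d,u,v,z):
    o,r=ray(d,u,v); return o+r*(z-o[2])/r[2]
def tri(*obs):
    A=np.zeros((3,3));b=np.zeros(3);L=[]
    for d,u,v in obs:
        o,r=ray(d,u,v);P=np.eye(3)-np.outer(r,r);A+=P;b+=P@o;L.append((o,P))
    X=np.linalg.solve(A,b); return X,[round(1e3*float(np.linalg.norm(P@(X-o))),1) for o,P in L]
def proj(d,X):
    c=d['K']@(d['R']@np.array(X)+d['t']); return c[:2]/c[2]
E
python3 - <<'E'
from h import *
for n in ['scene','side','wrist']:
    d=snap(n,n+'0'); print(n,np.round(-d['R'].T@d['t'],3),np.round(d['R'][2],2))
o=get_obs();print(o['time_s'],o['ee_pos'],o['eef_rot'],o['grip_width'])
E
```

```text
scene [ 1.226 -0.965  0.973] [-0.44  0.68 -0.58]
side [ 0.262 -0.78   1.129] [ 0.23  0.62 -0.75]
wrist [0.067 0.552 0.385] [ 0.28 -0.08 -0.96]
0.15 [0.14811189 0.52945538 0.17312599] [-1.57164742e+00  6.77197203e-05 -2.72782385e-01] 0.09387147101799874
```

View pics/scene0.png

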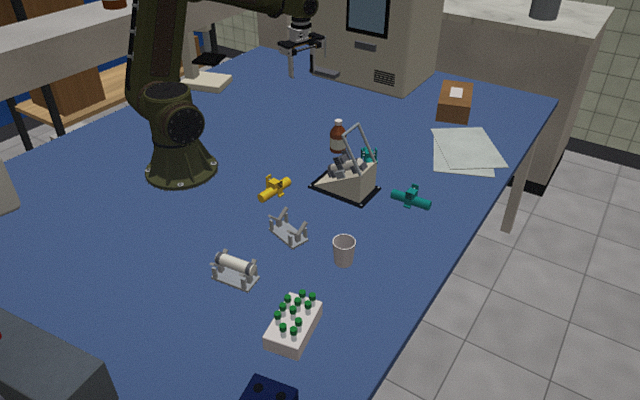

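View pics/side0.png

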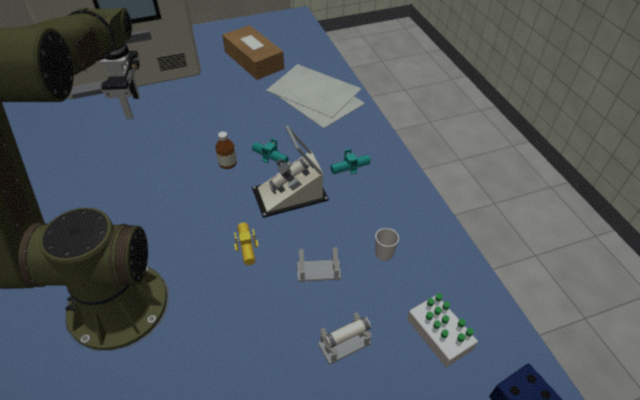

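View pics/wrist0.png

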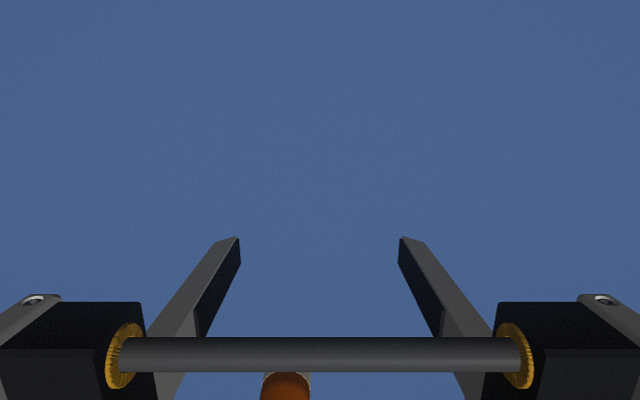

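```bash
python3 - <<'E'
from h import *
for f,(x,y,w,h) in dict(scene0=(250,110,200,180),side0=(200,110,200,180)).items():
    im=cv2.imread(f'pics/{f}.png')[y:y+h,x:x+w]
    cv2.imwrite(f'pics/{f}z.png',cv2.resize(im,None,fx=4,fy=4,interpolation=cv2.INTER_CUBIC)[:600] if h*4<=600 else cv2.resize(im,None,fx=3.3,fy=3.3,interpolation=cv2.INTER_CUBIC))
s=ld('scene0');d=ld('side0')
print('dock corners scene', [np.round(onz(s,*p,0),3) for p in [(345,157),(309,186),(364,203),(381,188)]])
print('side',[np.round(onz(d,*p,0),3) for p in [(253,185),(264,215),(327,199)]])
E
```

```text
dock corners scene [array([0.434, 0.392, 0.   ]), array([0.429, 0.167, 0.   ]), array([0.63 , 0.186, 0.   ]), array([0.637, 0.29 , 0.   ])]
side [array([0.437, 0.294, 0.   ]), array([0.437, 0.164, 0.   ]), array([0.636, 0.161, 0.   ])]
```

View pics/scene0z.png

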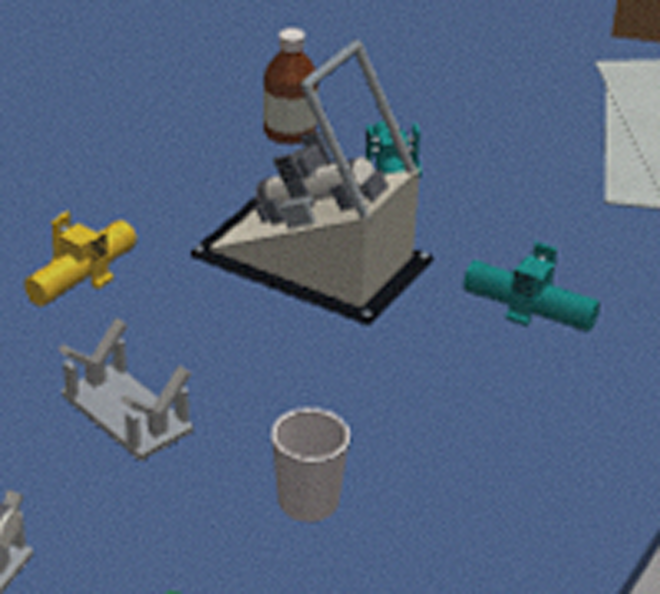

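View pics/side0z.png

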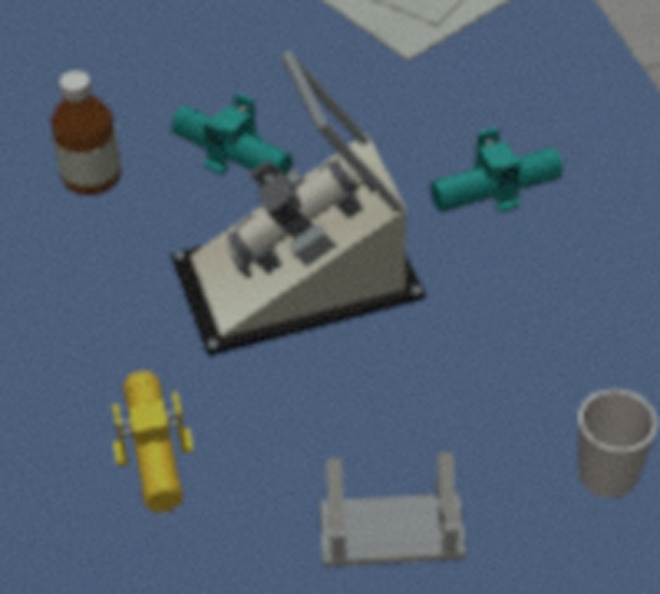

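```bash
cat >> h.py <<'E'
def toolR(xdir,tilt=0):
    # tool x along horizontal heading xdir(rad) tipped up by tilt, z level
    return Ro.from_euler('z',xdir).as_matrix()@Ro.from_euler('y',-tilt).as_matrix()@Ro.from_euler('x',-np.pi/2).as_matrix()
def rel(p,R,o=None):
    o=o or get_obs(); R0=Ro.from_euler('xyz',o['eef_rot']).as_matrix()
    return np.round(1e3*R0.T@(np.array(p)-o['ee_pos']),1), np.round(Ro.from_matrix(R0.T@R).as_rotvec(degrees=True),2)
E
python3 - <<'E'
from h import *
s=ld('scene0');d=ld('side0')
# cradle base corners side: zoom/3.3+(200,110)
f=lambda u,v:(200+u/3.3,110+v/3.3); g=lambda u,v:(250+u/3.3,110+v/3.3)
for n,p in dict(nl=(322,564),nr=(465,557),fl=(322,500)).items(): print('side cradle',n,np.round(onz(d,*f(*p),0),3))
for n,p in dict(near=(142,460),right=(192,430),left=(62,393)).items(): print('scene cradle',n,np.round(onz(s,*g(*p),0),3))
print('bottle',onz(d,*f(90,180),0),onz(s,*g(290,135),0)); print('beaker',onz(d,*f(612,480),0),onz(s,*g(310,512),0))
print('hoop top',onz(d,*f(290,55),0.18),onz(s,*g(358,45),0.18),onz(s,*g(308,85),0.18))
print('turq',onz(d,*f(230,140),0.03),onz(d,*f(495,175),0.03),'yel',onz(d,*f(150,440),.03))
c=[.536,.228,.09];print(proj(d,c),proj(s,c))
n=np.array([-.5,0,.866]); R=toolR(0,np.radians(30)); print(R)
print(rel(np.array(c)+.15*n,R))
E
```

```text
side cradle nl [ 0.459 -0.088  0.   ]
side cradle nr [ 0.571 -0.121  0.   ]
side cradle fl [ 0.479 -0.029  0.   ]
scene cradle near [ 0.57  -0.117 -0.   ]
scene cradle right [ 0.584 -0.061  0.   ]
scene cradle left [ 0.456 -0.085  0.   ]
bottle [0.38183845 0.4114892  0.        ] [ 3.89559318e-01  4.13779458e-01 -1.11022302e-16]
beaker [ 0.71596602 -0.09130422  0.        ] [ 0.724527   -0.09192192  0.        ]
hoop top [0.56785753 0.31954615 0.18      ] [0.50885194 0.34520035 0.18      ] [0.50945997 0.24761468 0.18      ]
turq [0.52150224 0.38934907 0.03      ] [0.74953344 0.25621831 0.03      ] yel [0.35615142 0.05707201 0.03      ]
[288.10839657 171.35047447] [346.42829162 164.75843298]
[[ 8.66025404e-01  5.00000000e-01 -1.11022302e-16]
 [ 0.00000000e+00  2.22044605e-16  1.00000000e+00]
 [ 5.00000000e-01 -8.66025404e-01  1.92296269e-16]]
(array([ 382.5,  -46.6, -206.1]), array([  4.14, -15.26, -29.82]))
```

step_arm([
  [0, 0, 0, 1.0, -3.8, -7.45],
  [0, 0, 0, 1.0, -3.8, -7.45],
  [0, 0, 0, 1.0, -3.8, -7.45],
  [0, 0, 0, 1.0, -3.8, -7.45],
], gripper=1)

```text
time_s: 0.65
ee_pos: [0.148, 0.5299, 0.1738]
eef_rot: [-1.572, -0.527, 0.002]
force: [0.3, -0.3, -0.4]
grip_width: 0.0938
```

step_arm([
  [29, 11, -30, 0, 0, 0],
  [29, 11, -30, 0, 0, 0],
  [29, 11, -30, 0, 0, 0],
  [29, 11, -30, 0, 0, 0],
  [29, 11, -30, 0, 0, 0],
  [29, 11, -30, 0, 0, 0],
  [29, 11, -30, 0, 0, 0],
  [29, 11, -30, 0, 0, 0],
  [29, 11, -30, 0, 0, 0],
  [29, 11, -30, 0, 0, 0],
  [0, 0, 0, 0, 0, 0],
])

```text
time_s: 2.02
ee_pos: [0.4551, 0.2273, 0.2237]
eef_rot: [-1.572, -0.523, -0.005]
force: [-0.3, -0.2, 0.4]
grip_width: 0.0943
```

```bash
python3 - <<'E'
from h import *
for n in ['wrist','scene','side']: snap(n,n+'1')
o=get_obs();print(o['time_s'],o['ee_pos'],o['eef_rot'],o['force'])
n=np.array([-.5,0,.866]); R=toolR(0,np.radians(30)); print(rel(np.array([.536,.228,.09])+.15*n,R))
E
```

```text
2.175 [0.45338913 0.22956562 0.22322108] [-1.57234067e+00 -5.22715944e-01 -6.41219161e-04] [-0.16104123  0.01173258 -0.03450482]
(array([ 4.9,  6.7, -1.6]), array([ 0.11, -0.03, -0.05]))
```

View pics/wrist1.png

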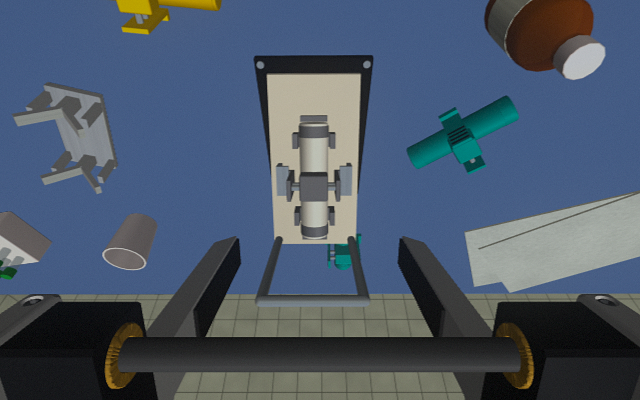

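View pics/side1.png

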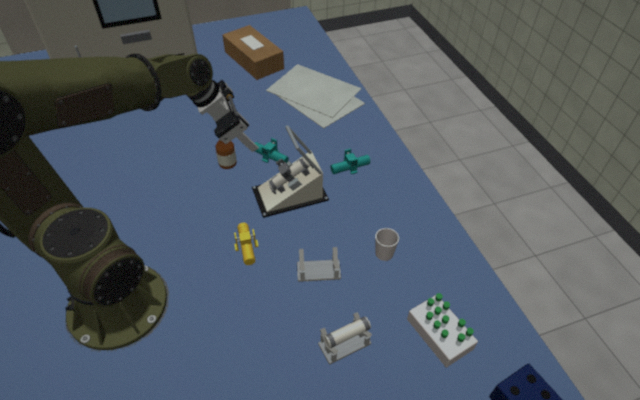

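```bash
python3 - <<'E'
from h import *
im=cv2.imread('pics/wrist1.png')[105:255,240:390]; cv2.imwrite('pics/w1z.png',cv2.resize(im,None,fx=4,fy=4,interpolation=cv2.INTER_CUBIC))
im=cv2.imread('pics/side0.png')[130:220,250:340]; a=cv2.resize(im,None,fx=6,fy=6,interpolation=cv2.INTER_CUBIC); cv2.imwrite('pics/s0zz.png',a)
E
```

```text
(no output)
```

View pics/w1z.png

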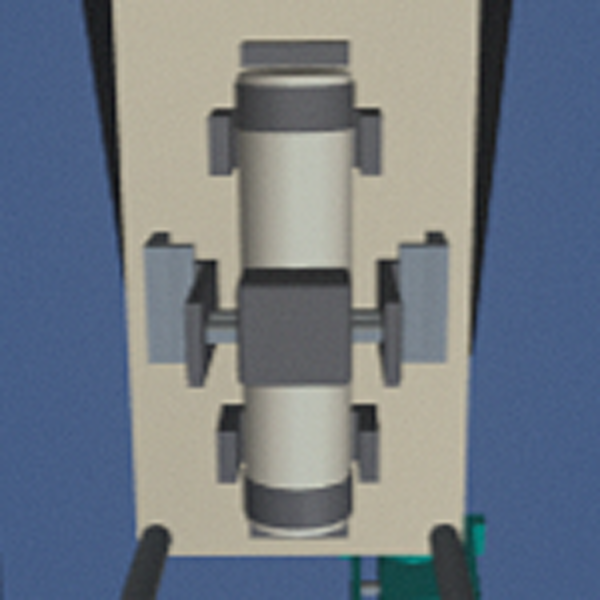

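View pics/s0zz.png

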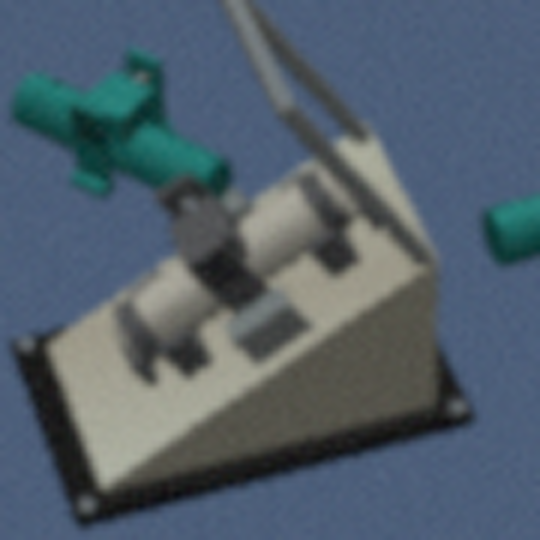

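```bash
python3 - <<'E'
from h import *
w=ld('wrist1');d=ld('side0');s=ld('scene0')
W=lambda u,v:(240+u/4-.375,105+v/4-.375); S=lambda u,v:(250+u/6-.42,130+v/6-.42)
print('clip top',tri((w,*W(295.5,327)),(d,*S(205,225))))
print('dock corners: screws', 'low-near',tri((w,*(260.5,65.5)),(d,*S(86,504))),)
R=toolR(0,np.radians(30)); n=R[:,1]*-1
c=np.array([.536,.228,.09])
# intersect with bay-planes
def onb(u,v,z):
    o,r=ray(w,u,v); t=(n@(c+z*n-o))/(n@r); X=o+t*r; return np.round(1e3*R.T@(X-c),1)[[0,2]]
print('clip top corners z35',[onb(*W(*p),.035) for p in [(239,270),(352,270),(239,384),(352,384)]])
print('lips z0',[onb(*W(*p),0) for p in [(146,247),(447,247),(148,362),(447,362)]])
print('barrel end caps z16',[onb(*W(*p),.0) for p in [(235,100),(355,100),(245,500),(352,500)]])
print('barrel ends top', [onb(*W(*p),.016) for p in [(295,83),(298,520)]])
print('tabs z44',[onb(*W(*p),.044) for p in [(187,384),(400,384),(213,262),(380,262)]])
E
```

```text
clip top (array([0.52065508, 0.22181897, 0.11552163]), [2.4, 2.4])
dock corners: screws low-near (array([0.43709599, 0.16268773, 0.00794932]), [0.4, 0.4])
clip top corners z35 [array([-19.1, -21.5]), array([-19. ,   7.5]), array([ 11.4, -22.1]), array([11.5,  7.6])]
lips z0 [array([-18.6, -49.7]), array([-18.3,  35. ]), array([ 15. , -50.5]), array([15.3, 35.8])]
barrel end caps z16 [array([-59. , -23.8]), array([-58.9,   8.9]), array([ 57.8, -23.3]), array([57.9,  8.5])]
barrel ends top [array([-64.5,  -7.1]), array([57.7, -7.3])]
tabs z44 [array([  8.7, -34.8]), array([ 8.8, 19.6]), array([-23. , -27.3]), array([-22.8,  14.2])]
```

```bash
python3 - <<'E'
from h import *
R=toolR(0,np.radians(30));n=-R[:,1];c=np.array([.5334,.2207,.0885]);print(rel(c+.06*n,R))
E
```

```text
(array([ 2. , 96.7, -8.7]), array([ 0.11, -0.03, -0.05]))
```

step_arm([
  [2, 0, -8.7, 0.1, 0, 0],
  [0, 25, 0, 0, 0, 0],
  [0, 30, 0, 0, 0, 0],
  [0, 25, 0, 0, 0, 0],
  [0, 16, 0, 0, 0, 0],
  [0, 0, 0, 0, 0, 0],
])

```text
time_s: 2.92
ee_pos: [0.5033, 0.2204, 0.1406]
eef_rot: [-1.571, -0.522, -0.0]
force: [-0.1, -0.1, 0.3]
grip_width: 0.0939
```

```bash
python3 - <<'E'
from h import *
snap('wrist','wrist2')
o=get_obs();print(o['time_s'],o['ee_pos'],o['eef_rot'],o['force'])
R=toolR(0,np.radians(30));n=-R[:,1];c=np.array([.5334,.2207,.0885]);print(rel(c+.06*n,R))
im=cv2.imread('pics/wrist2.png')[60:360,160:480]; cv2.imwrite('pics/w2z.png',cv2.resize(im,None,fx=2,fy=2,interpolation=cv2.INTER_CUBIC))
E
```

```text
2.975 [0.50340172 0.22064443 0.14152685] [-1.57059588e+00 -5.22953834e-01 -4.96221706e-04] [-0.04765174  0.07503866 -0.24365797]
(array([-0.5,  0.9,  0.1]), array([ 0.  , -0.02, -0.04]))
```

View pics/w2z.png

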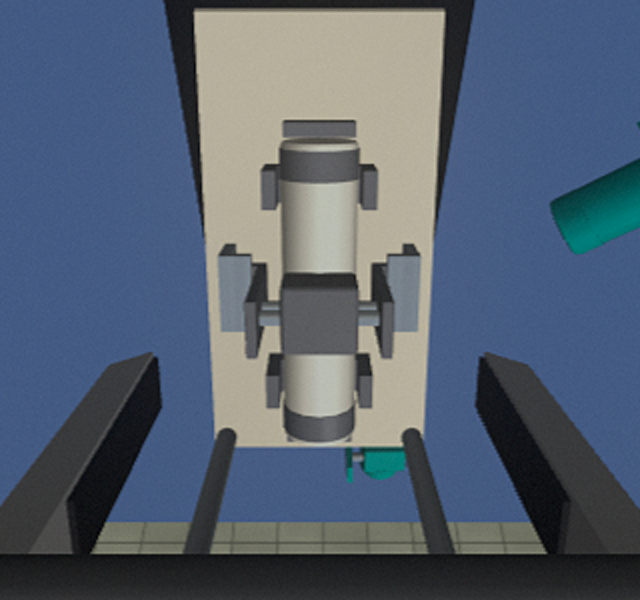

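```bash
python3 - <<'E'
from h import *
w=ld('wrist2');w1=ld('wrist1')
W=lambda u,v:(160+u/2-.25,60+v/2-.25);W1=lambda u,v:(240+u/4-.375,105+v/4-.375)
R=toolR(0,np.radians(30)); n=R[:,1]*-1
c=np.array([.5334,.2207,.0885])
def onb(u,v,z):
    o,r=ray(w,u,v); t=(n@(c+z*n-o))/(n@r); X=o+t*r; return np.round(1e3*R.T@(X-c),1)[[0,2]]
print('clip top corners z35',[onb(*W(*p),.035) for p in [(283,274),(357,274),(282,354),(357,354)]])
print('lips z0',[onb(*W(*p),0) for p in [(220,255),(419,255),(221,331),(418,331)]])
print('caps',[onb(*W(*p),.0) for p in [(281,165),(359,165),(284,420),(355,420)]])
print('tabs z44',[onb(*W(*p),.044) for p in [(246,357),(393,357)]])
for a,b in [((239,384),(282,354)),((352,384),(357,354)),((148,362),(221,331)),((447,362),(418,331)),((187,384),(246,357)),((400,384),(393,357))]:
    X,e=tri((w1,*W1(*a)),(w,*W(*b))); print(np.round(1e3*R.T@(X-c),1),e)
E
```

```text
clip top corners z35 [array([-16.9, -13.9]), array([-16.9,  13.7]), array([ 15.2, -14.7]), array([15.2, 14.2])]
lips z0 [array([-15.4, -42.4]), array([-15.4,  41.9]), array([ 18.9, -43.4]), array([18.9, 43. ])]
caps [array([-53.2, -15.9]), array([-53.2,  15.8]), array([ 62.3, -16.4]), array([62.3, 16. ])]
tabs z44 [array([ 12.6, -27.6]), array([12.6, 27. ])]
[ 12.4 -41.6 -14.4] [0.0, 0.0]
[ 13.6 -38.5  14.4] [0.4, 0.4]
[ 15.6  -8.7 -42. ] [0.0, 0.0]
[17.3 -3.9 42.5] [0.2, 0.2]
[  9.4 -51.5 -26.7] [0.0, 0.0]
[ 10.3 -49.4  26.5] [0.1, 0.1]
```

step_arm([
  [1, 12, 0, 0, 0, 0],
  [0, 14, 0, 0, 0, 0],
  [0, 13, 0, 0, 0, 0],
  [0, 8.5, 0, 0, 0, 0],
  [0, 0, 0, 0, 0, 0],
])

```text
time_s: 3.6
ee_pos: [0.5281, 0.2203, 0.0999]
eef_rot: [-1.571, -0.522, -0.001]
force: [-0.4, 0.0, -0.7]
grip_width: 0.0938
```

```bash
python3 - <<'E'
from h import *
snap('wrist','wrist3');snap('side','side3')
o=get_obs();print(o['time_s'],o['ee_pos'],o['eef_rot'],o['force'])
R=toolR(0,np.radians(30));n=-R[:,1];c=np.array([.5334,.2207,.0885])+.0015*R[:,0];print(rel(c+.013*n,R))
a=cv2.resize(cv2.imread('pics/wrist3.png')[60:360,160:480],None,fx=1.2,fy=1.2); b=cv2.resize(cv2.imread('pics/side3.png')[90:220,200:340],None,fx=2.77,fy=2.77)[:360]
cv2.imwrite('pics/c3.png',np.hstack([a,b]))
E
```

```text
3.7 [0.52819904 0.220533   0.10081177] [-1.57038493e+00 -5.23218985e-01 -9.78688393e-04] [ 0.17016702  1.04016963 -0.24320572]
(array([-0.2,  0.3,  0.2]), array([ 0.  , -0.05, -0.02]))
```

View pics/c3.png

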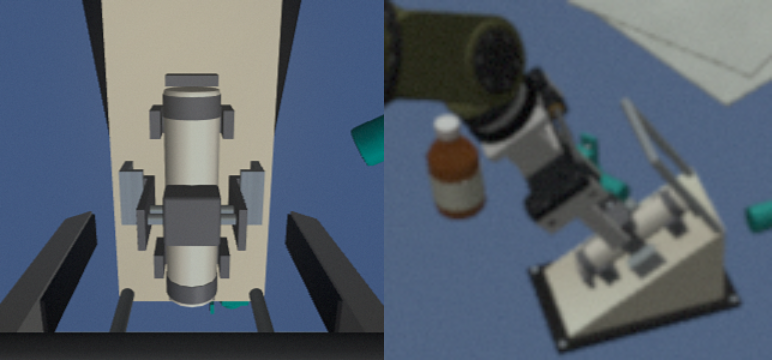

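step_arm([
  [0, 0, 0, 0, 0, 0],
  [0, 0, 0, 0, 0, 0],
  [0, 0, 0, 0, 0, 0],
  [0, 0, 0, 0, 0, 0],
  [0, 0, 0, 0, 0, 0],
  [0, 0, 0, 0, 0, 0],
], gripper=-1, squeeze=20)

```text
time_s: 4.45
ee_pos: [0.5283, 0.2211, 0.1013]
eef_rot: [-1.569, -0.524, -0.001]
force: [-6.7, 4.1, 7.9]
grip_width: 0.0378
```

```bash
python3 - <<'E'
from h import *
snap('wrist','wrist4')
o=get_obs();print(o['time_s'],o['ee_pos'],o['eef_rot'],o['force'],o['moment'],o['grip_width'])
E
```

```text
4.5 [0.52828753 0.22113628 0.10136542] [-1.56916259e+00 -5.24228530e-01 -1.02376505e-03] [-8.77666045  4.58658723  9.06733495] [0.83916296 0.82517844 0.54239183] 0.03324223188464884
```

View pics/wrist4.png

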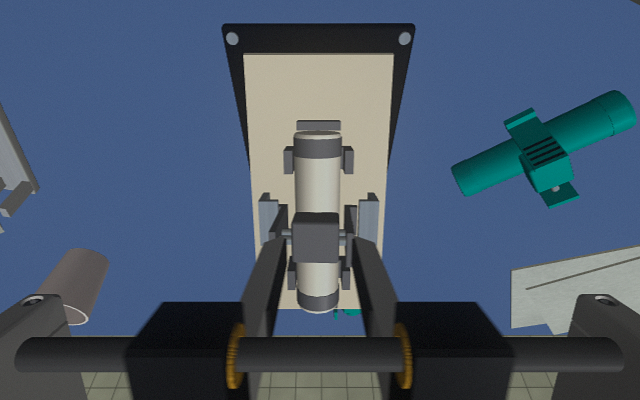

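step_arm([
  [0, 0, 0, 0, 0, 0],
  [0, 0, 0, 0, 0, 0],
  [0, 0, 0, 0, 0, 0],
  [0, 0, 0, 0, 0, 0],
], gripper=1)

```text
time_s: 5.0
ee_pos: [0.5281, 0.2204, 0.1006]
eef_rot: [-1.571, -0.523, -0.001]
force: [0.2, -0.7, -0.6]
grip_width: 0.0699
```

```bash
python3 - <<'E'
from h import *
w=ld('wrist3'); 
R=toolR(0,np.radians(30));n=-R[:,1]
tcp=np.array([0.52819904,0.220533,0.10081177])
for z in (0,.019): 
  for y in (-.047,.047): print('finger',z,y,proj(w,tcp+z*n+y*np.array([0,1,0])))
c=np.array([.5334,.2207,.0885])+.0015*R[:,0]
for x in(-.011,.011):
  for z in (-.0,.03,.044): print('tab',x,z,proj(w,c+x*R[:,0]+z*n+[0,.027,0]))
print(w['K']); print(w['R']@R, -R.T@(w['R'].T@w['t']+tcp))
d=snap('wrist','wrist5');o=get_obs();print(o['ee_pos'],o['force'],o['grip_width'])
im=d['pix'][:,:,::-1][150:300,220:420];cv2.imwrite('pics/w5z.png',cv2.resize(im,None,fx=4,fy=4,interpolation=cv2.INTER_CUBIC))
E
```

```text
finger 0 -0.047 [251.19741882 231.62737114]
finger 0 0.047 [388.60012839 231.58984259]
finger 0.019 -0.047 [245.26231311 242.89211064]
finger 0.019 0.047 [394.70404116 242.85295002]
tab -0.011 -0.0 [357.95724942 210.07733317]
tab -0.011 0.03 [363.38180828 224.95723462]
tab -0.011 0.044 [366.46528228 233.41539506]
tab 0.011 -0.0 [356.95259001 238.65962908]
tab 0.011 0.03 [362.08156557 256.95718756]
tab 0.011 0.044 [364.98058987 267.2994218 ]
[[330.37795153   0.         318.8629434 ]
 [  0.         330.37795153 201.54892507]
 [  0.           0.           1.        ]]
[[ 3.82953080e-04  2.25012228e-04  9.99999901e-01]
 [ 9.58316996e-01 -2.85706920e-01 -3.02702924e-04]
 [ 2.85706823e-01  9.58317017e-01 -3.25045387e-04]] [-0.08428257 -0.21072214 -0.00062577]
[0.52814085 0.22037889 0.10056728] [ 0.28053226 -0.29197354 -0.26260127] 0.07391972989110848
```

View pics/w5z.png

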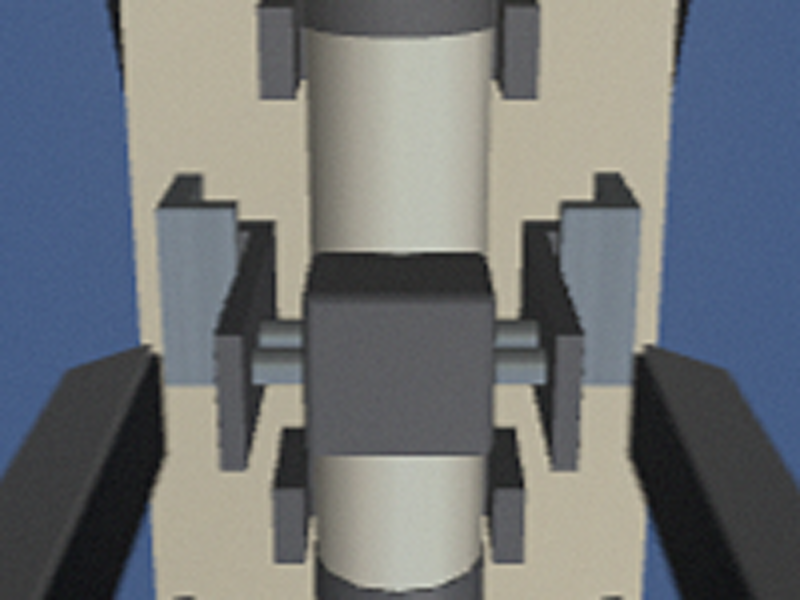

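```bash
python3 - <<'E'
from h import *
d=ld('wrist4')
im=d['pix'][:,:,::-1][180:330,220:420];cv2.imwrite('pics/w4z.png',cv2.resize(im,None,fx=4,fy=4,interpolation=cv2.INTER_CUBIC))
im=ld('side3')['pix'][:,:,::-1][100:220,210:340];cv2.imwrite('pics/s3z.png',cv2.resize(im,None,fx=5,fy=5,interpolation=cv2.INTER_CUBIC))
E
```

```text
(no output)
```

View pics/w4z.png

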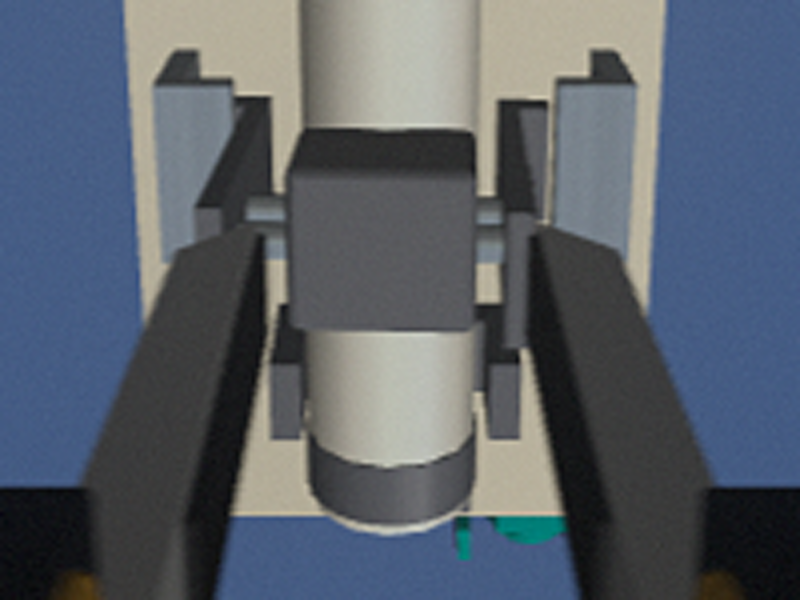

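View pics/s3z.png

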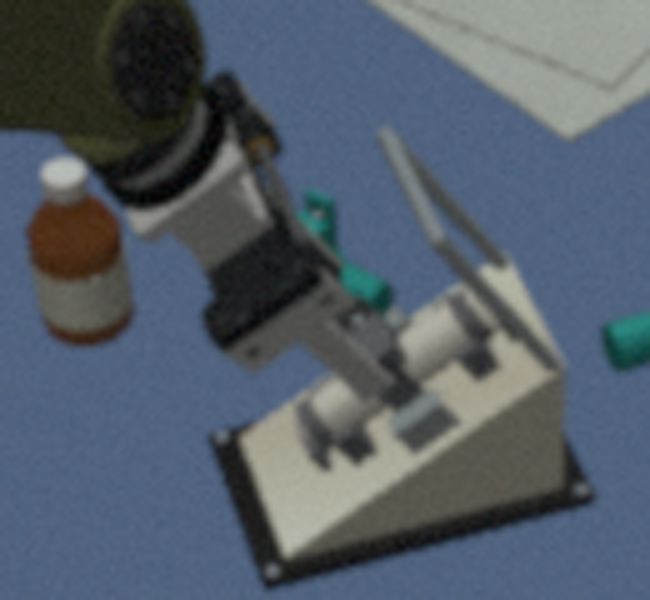

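```bash
python3 - <<'E'
from h import *
d=ld('side3');R=toolR(0,np.radians(30));n=-R[:,1];tcp=np.array([0.52819904,0.220533,0.10081177])
for y in (-.047,-.0595,.047):
  for z in (0,.015,.03): print(y,z,np.round((proj(d,tcp+z*n+[0,y,0])-[210,100])*5,0))
s=snap('scene','scene5'); d=snap('side','side5'); o=get_obs(); print(o['grip_width'],o['ee_pos'])
im=s['pix'][:,:,::-1][100:220,290:420];cv2.imwrite('pics/sc5z.png',cv2.resize(im,None,fx=5,fy=5,interpolation=cv2.INTER_CUBIC))
for y in (-.047,-.0595,.047):
  for z in (0,.015,.03): print(y,z,np.round((proj(s,tcp+z*n+[0,y,0])-[290,100])*5,0))
E
```

```text
-0.047 0 [405. 410.]
-0.047 0.015 [392. 397.]
-0.047 0.03 [378. 384.]
-0.0595 0 [412. 425.]
-0.0595 0.015 [399. 412.]
-0.0595 0.03 [385. 399.]
0.047 0 [358. 303.]
0.047 0.015 [344. 290.]
0.047 0.03 [331. 277.]
0.08213140092727642 [0.52815832 0.22042466 0.10062194]
-0.047 0 [228. 344.]
-0.047 0.015 [218. 324.]
-0.047 0.03 [208. 303.]
-0.0595 0 [217. 354.]
-0.0595 0.015 [207. 333.]
-0.0595 0.03 [197. 312.]
0.047 0 [304. 279.]
0.047 0.015 [294. 259.]
0.047 0.03 [285. 239.]
```

View pics/sc5z.png

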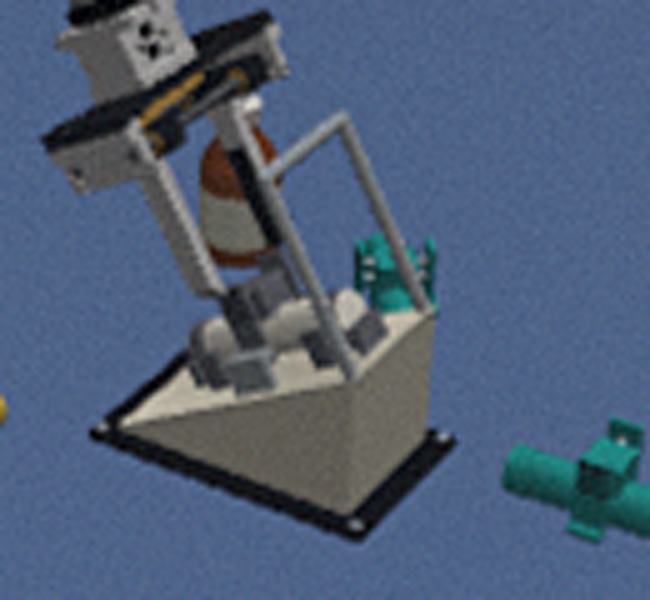

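step_arm([
  [0, 10, 0, 0, 0, 0],
  [0, 10, 0, 0, 0, 0],
  [0, 0, 0, 0, 0, 0],
])

```text
time_s: 5.52
ee_pos: [0.538, 0.2202, 0.0821]
eef_rot: [-1.571, -0.522, -0.001]
force: [-0.6, -0.7, 0.3]
grip_width: 0.0939
```

```bash
python3 - <<'E'
from h import *
s=snap('scene','scene6');d=snap('side','side6');w=snap('wrist','wrist6'); o=get_obs(); print(o['time_s'],o['grip_width'],o['ee_pos'],o['force'])
a=cv2.resize(s['pix'][:,:,::-1][130:210,310:390],None,fx=5,fy=5,interpolation=cv2.INTER_CUBIC)
b=cv2.resize(d['pix'][:,:,::-1][120:200,250:330],None,fx=5,fy=5,interpolation=cv2.INTER_CUBIC)
cv2.imwrite('pics/c6.png',np.hstack([a,b]))
cv2.imwrite('pics/w6z.png',cv2.resize(w['pix'][:,:,::-1][150:300,220:420],None,fx=4,fy=4,interpolation=cv2.INTER_CUBIC))
E
```

```text
5.675 0.09381877002573435 [0.53816664 0.22051417 0.08336664] [ 0.13691653  0.64930115 -0.71842431]
```

View pics/c6.png

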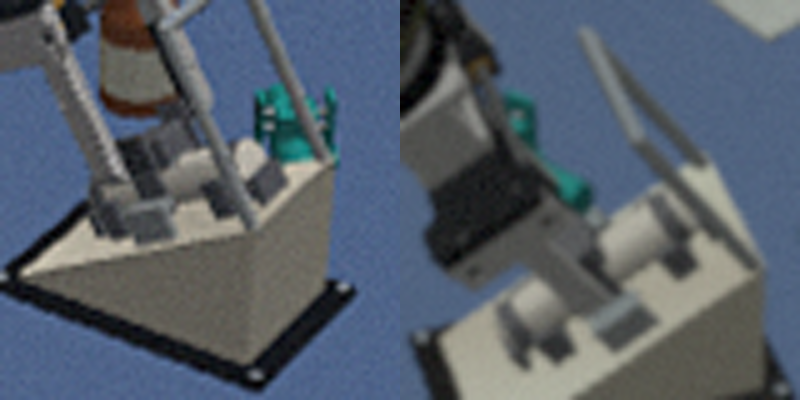

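View pics/w6z.png

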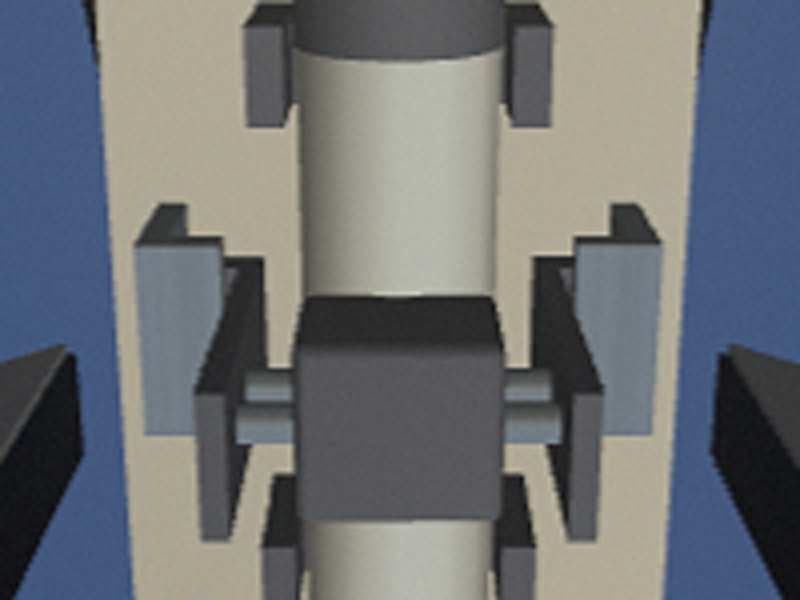

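step_arm([
  [0, 6, 0, 0, 0, 0],
  [0, 5, 0, 0, 0, 0],
  [0, 0, 0, 0, 0, 0],
])

```text
time_s: 6.05
ee_pos: [0.5436, 0.2204, 0.0734]
eef_rot: [-1.571, -0.523, -0.001]
force: [-0.3, 0.3, 0.6]
grip_width: 0.0941
```

step_arm([
  [0, 0, 0, 0, 0, 0],
  [0, 0, 0, 0, 0, 0],
  [0, 0, 0, 0, 0, 0],
  [0, 0, 0, 0, 0, 0],
  [0, 0, 0, 0, 0, 0],
], gripper=-1)

```text
time_s: 6.68
ee_pos: [0.5437, 0.2205, 0.0739]
eef_rot: [-1.57, -0.523, -0.001]
force: [-1.5, -0.2, 2.7]
grip_width: 0.0476
```

```bash
python3 - <<'E'
from h import *
o=get_obs(); print(o['time_s'],o['grip_width'],o['ee_pos'],o['force'])
w=snap('wrist','wrist7')
cv2.imwrite('pics/w7z.png',cv2.resize(w['pix'][:,:,::-1][150:300,220:420],None,fx=4,fy=4,interpolation=cv2.INTER_CUBIC))
E
```

```text
6.675 0.047606418535852804 [0.54367653 0.22053711 0.07394113] [-1.49016459 -0.15110579  2.70497535]
```

View pics/w7z.png

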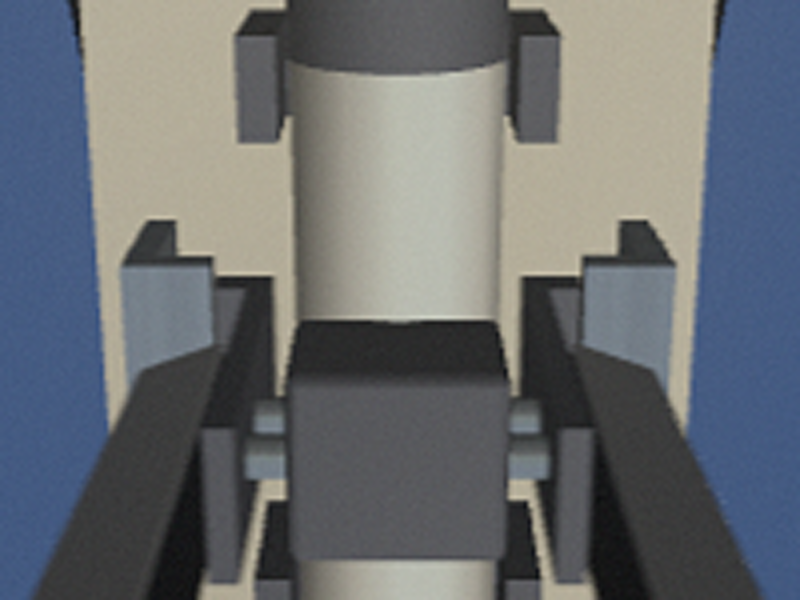

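step_arm([
  [0, 0, 0, 0, 0, 0],
  [0, 0, 0, 0, 0, 0],
  [0, 0, 0, 0, 0, 0],
  [0, 0, 0, 0, 0, 0],
], squeeze=25)

```text
time_s: 7.22
ee_pos: [0.5436, 0.2206, 0.0741]
eef_rot: [-1.57, -0.523, -0.001]
force: [-4.8, 0.6, 5.8]
grip_width: 0.0411
```

```bash
python3 - <<'E'
from h import *
o=get_obs(); print(o['time_s'],o['grip_width'],o['ee_pos'],o['force'])
w=snap('wrist','wrist8')
cv2.imwrite('pics/w8z.png',cv2.resize(w['pix'][:,:,::-1][150:300,220:420],None,fx=3,fy=3,interpolation=cv2.INTER_CUBIC))
E
```

```text
7.225 0.041061023947005636 [0.54364319 0.2205757  0.07405645] [-4.81834132  0.59543599  5.83434923]
```

View pics/w8z.png

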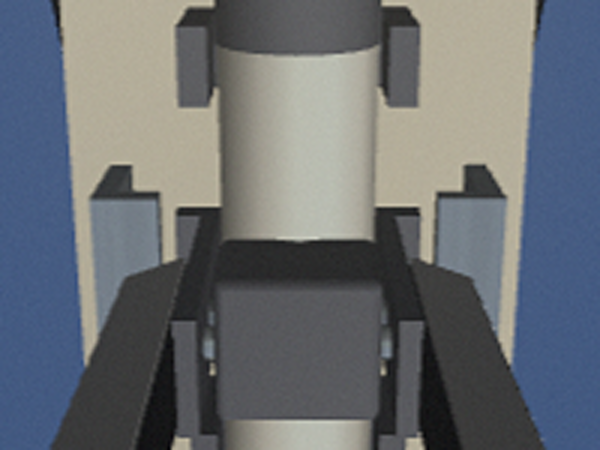

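step_arm([
  [0, -5, 0, 0, 0, 0],
  [0, -8, 0, 0, 0, 0],
  [0, -10, 0, 0, 0, 0],
  [0, -12, 0, 0, 0, 0],
  [0, -15, 0, 0, 0, 0],
  [0, -20, 0, 0, 0, 0],
  [0, -20, 0, 0, 0, 0],
  [0, -20, 0, 0, 0, 0],
  [0, -10, 0, 0, 0, 0],
  [0, 0, 0, 0, 0, 0],
])

```text
time_s: 8.52
ee_pos: [0.4837, 0.2207, 0.1785]
eef_rot: [-1.57, -0.524, -0.001]
force: [0.3, -0.9, -1.0]
grip_width: 0.0411
```

```bash
python3 - <<'E'
from h import *
o=get_obs(); print(o['time_s'],o['grip_width'],o['ee_pos'],o['eef_rot'],o['force'],o['qpos'])
w=snap('wrist','wrist9');snap('side','side9')
E
```

```text
8.525 0.04105255064276876 [0.48366937 0.2207179  0.17854782] [-1.56961843e+00 -5.24356773e-01 -1.00147873e-03] [ 0.31202457 -0.90046929 -1.01453922] [ 0.49408766 -0.00673622  1.95999454 -0.35519588  0.74911213 -0.86846052]
```

View pics/wrist9.png

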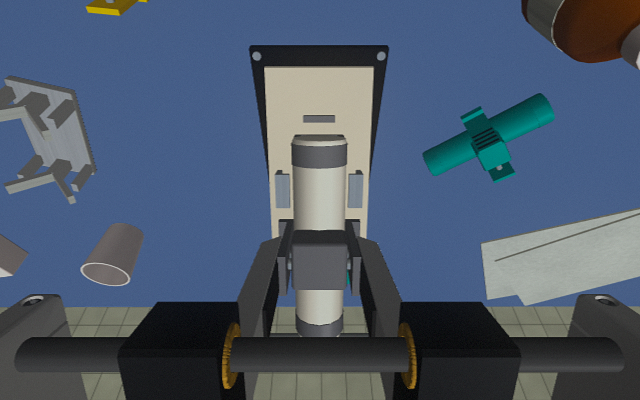

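View pics/side9.png

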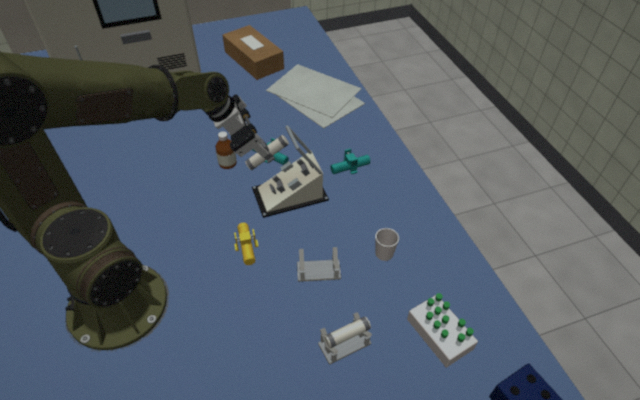

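step_arm([
  [0, -10, -20, 0, 0, 0],
  [0, -10, -30, 0, 0, 0],
  [0, -10, -30, 0, 0, 0],
  [0, -10, -30, 0, 0, 0],
  [0, -10, -30, 0, 0, 0],
  [0, 0, -20, 0, 0, 0],
  [0, 0, 0, 0, 0, 0],
])

```text
time_s: 9.5
ee_pos: [0.4586, 0.0594, 0.2206]
eef_rot: [-1.571, -0.522, -0.003]
force: [-0.3, 0.3, -2.0]
grip_width: 0.0408
```

```bash
python3 - <<'E'
from h import *
w=snap('wrist','wrist10'); o=get_obs(); print(o['time_s'],o['grip_width'],o['ee_pos'],o['force'],o['qpos'])
R=toolR(-.277,0); r=rel([.521,-.074,.16],R,o);print(r); print(np.round(1e3*R.T@(np.array([.521,-.074,.16])-o['ee_pos']),1))
E
```

```text
9.55 0.040989761615439234 [0.45860015 0.06011379 0.22054864] [ 0.40363726 -0.52220312 -1.66877051] [ 0.07687727 -0.26998923  2.08358423 -0.05438199  0.80775759 -1.4642112 ]
(array([  24.2,   83.7, -134. ]), array([-4.12, 15.36, 29.73]))
[  96.7   60.5 -111.9]
```

View pics/wrist10.png

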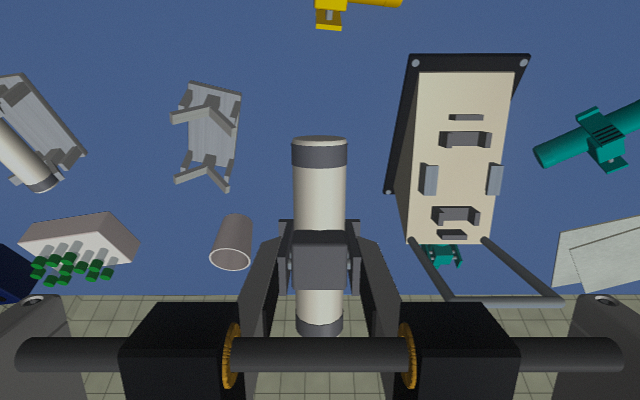

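step_arm([
  [0, 0, 0, -1.0, 3.8, 7.4],
  [0, 0, 0, -1.0, 3.8, 7.4],
  [0, 0, 0, -1.0, 3.8, 7.5],
  [0, 0, 0, -1.1, 3.9, 7.5],
  [0, 0, 0, 0, 0, 0],
])

```text
time_s: 10.18
ee_pos: [0.4595, 0.061, 0.2197]
eef_rot: [-1.572, 0.002, -0.274]
force: [-0.3, -0.3, -1.8]
grip_width: 0.041
```

```bash
python3 - <<'E'
from h import *
w=snap('wrist','wrist11'); o=get_obs(); print(o['time_s'],o['grip_width'],o['ee_pos'],o['eef_rot'],o['force'])
for f in ('wrist10',):
  cv2.imwrite('pics/w10z.png',cv2.resize(cv2.imread('pics/wrist10.png')[70:200,160:260],None,fx=4.5,fy=4.5,interpolation=cv2.INTER_CUBIC))
E
```

```text
10.225 0.041145737056321366 [0.4589648  0.06098238 0.21990496] [-1.57168462e+00  2.87499818e-04 -2.72499116e-01] [ 0.02189254  0.31272781 -2.16387893]
```

View pics/wrist11.png

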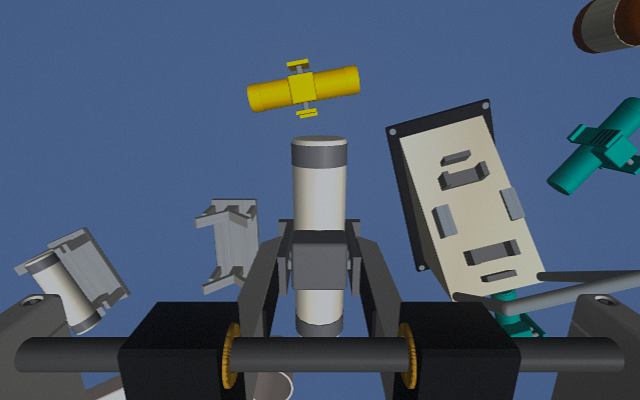

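View pics/w10z.png

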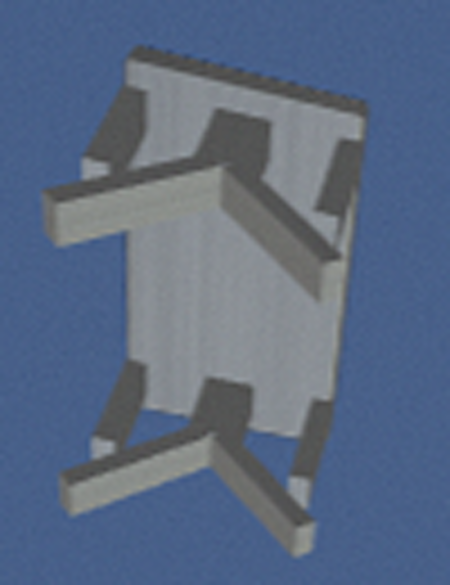

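step_arm([
  [25, 0, 0, 0, 0, 0],
  [35, 0, 0, 0, 0, 0],
  [30, 0, 0, 0, 0, 0],
  [0, 0, 0, 0, 0, 0],
  [0, 0, 0, 0, 0, 0],
])

```text
time_s: 10.85
ee_pos: [0.5445, 0.0367, 0.2211]
eef_rot: [-1.571, -0.001, -0.273]
force: [-0.3, -0.0, -2.0]
grip_width: 0.0407
```

```bash
python3 - <<'E'
from h import *
w=snap('wrist','wrist12'); o=get_obs(); print(o['time_s'],o['grip_width'],o['ee_pos'],o['eef_rot'],o['force'])
cv2.imwrite('pics/w12z.png',cv2.resize(cv2.imread('pics/wrist12.png')[80:240,160:360],None,fx=4,fy=3.75,interpolation=cv2.INTER_CUBIC))
E
```

```text
10.9 0.04112749010761045 [0.5445055  0.03669199 0.22127614] [-1.57074109e+00 -6.40452549e-04 -2.72827901e-01] [ 0.20500899 -0.16801221 -2.31478689]
```

View pics/w12z.png

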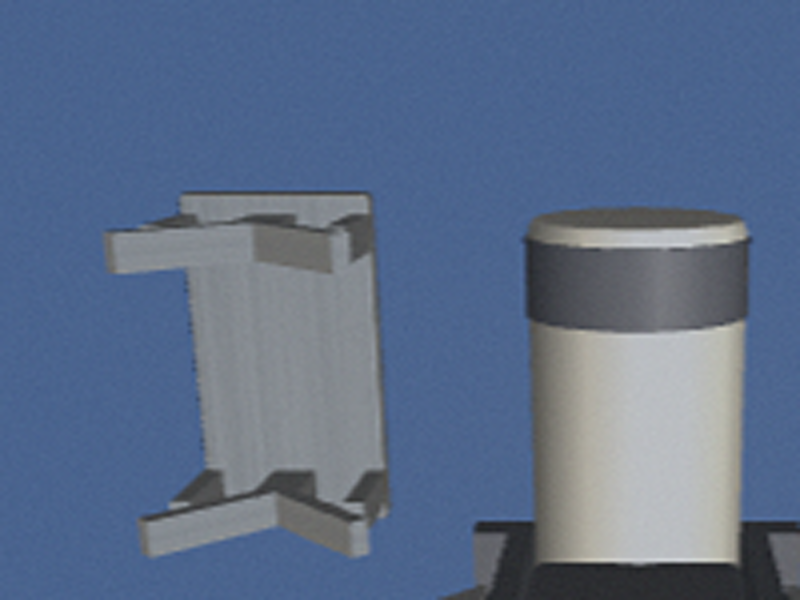

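```bash
python3 - <<'E'
import cv2
cv2.imwrite('pics/w11z.png',cv2.resize(cv2.imread('pics/wrist11.png')[180:310,180:280],None,fx=4.5,fy=4.5,interpolation=cv2.INTER_CUBIC))
E
```

```text
(no output)
```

View pics/w11z.png

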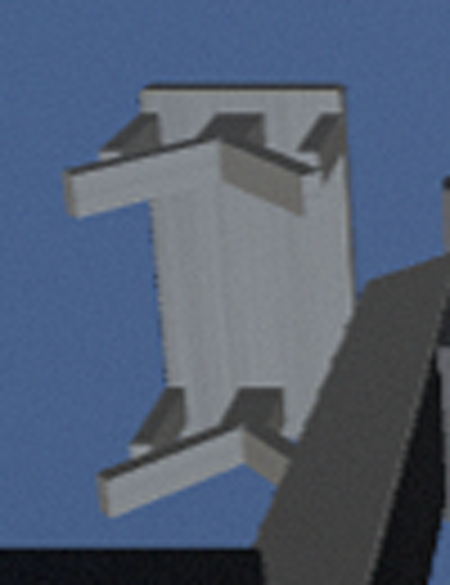

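```bash
python3 - <<'E'
from h import *
a,b,c=ld('wrist10'),ld('wrist11'),ld('wrist12')
A=lambda u,v:(a,160+u/4.5-.4,70+v/4.5-.4);B=lambda u,v:(b,180+u/4.5-.4,180+v/4.5-.4);C=lambda u,v:(c,160+u/4-.4,80+v/3.75-.4)
P={'N1o':((222,165),(218,140),(252,223)),'N1i':((222,202),(222,180),(255,262)),'N2i':((212,430),(243,427),(275,492)),'N2o':((212,470),(246,463),(280,525))}
X={}
for k,(p,q,r) in P.items():
    X[k],e=tri(A(*p),B(*q),C(*r)); print(k,np.round(X[k]*1e3,1),e)
    print('   onz.035',[np.round(onz(*f(*z),.035)[:2]*1e3,1) for f,z in ((A,p),(B,q),(C,r))])
m=sum(X.values())/4; v=X['N2i']+X['N2o']-X['N1i']-X['N1o']; print('centre',m,'yaw',np.arctan2(v[1],v[0]),np.linalg.norm(v)/2)
# arm tops (z .065): tips and base far corners
for nm,pts in {'C base far':[(C,(181,194)),(C,(371,194))]}.items():
    for f,p in pts: print(nm,onz(*f(*p),.010))
E
```

```text
N1o [472.9 -62.7  34.7] [0.2, 0.2, 0.1]
   onz.035 [array([472.7, -62.3]), array([473. , -62.7]), array([472.9, -62.7])]
N1i [485.  -66.6  32. ] [0.6, 0.3, 0.5]
   onz.035 [array([483. , -64.9]), array([484.5, -65.7]), array([484.7, -66.1])]
N2i [560.5 -87.9  31.8] [0.5, 0.6, 0.6]
   onz.035 [array([557.3, -85.9]), array([559.7, -86.6]), array([559.3, -87.1])]
N2o [570.  -88.5  37.9] [0.1, 0.1, 0.1]
   onz.035 [array([572.7, -89.8]), array([571.3, -89.8]), array([570.9, -89.6])]
centre [ 0.52210491 -0.07641515  0.03410771] yaw -0.26623528904732047 0.0894039026552233
C base far [ 0.45844315 -0.08843825  0.01      ]
C base far [ 0.47447793 -0.03100855  0.01      ]
```

```bash
python3 - <<'E'
from h import *
print(rel([.522,-.0763,.10],toolR(-.270)))
E
```

```text
(array([   8.7,  121.3, -114.9]), array([-0.  , -0.16,  0.04]))
```

step_arm([
  [2.7, 0, -25, 0, 0, 0],
  [3, 0, -35, 0, -0.1, 0],
  [3, 10, -35, 0, 0, 0],
  [0, 25, -20, 0, 0, 0],
  [0, 35, 0, 0, 0, 0],
  [0, 35, 0, 0, 0, 0],
  [0, 16, 0, 0, 0, 0],
  [0, 0, 0, 0, 0, 0],
  [0, 0, 0, 0, 0, 0],
])

```text
time_s: 12.02
ee_pos: [0.5233, -0.0769, 0.1015]
eef_rot: [-1.571, -0.002, -0.272]
force: [-0.9, 0.1, -2.0]
grip_width: 0.0414
```

```bash
python3 - <<'E'
from h import *
o=get_obs();print(o['time_s'],o['grip_width'],o['ee_pos'],o['eef_rot'],o['force'])
print(rel([.522,-.0763,.04],toolR(-.270)))
d=[snap(n,n+'13') for n in ('wrist','scene','side')]
f=lambda i,r,c:cv2.resize(d[i]['pix'][r:r+100,c:c+100,::-1],(400,400),interpolation=cv2.INTER_CUBIC)
cv2.imwrite('pics/c13.png',np.hstack([f(1,170,240),f(2,200,270)]))
E
```

```text
12.025 0.041420806635780114 [ 0.52325606 -0.07688501  0.1014919 ] [-1.57064223 -0.00184824 -0.27176833] [-0.91320575  0.07612308 -2.04983834]
(array([-1.5, 61.5,  0.2]), array([-0.01, -0.1 ,  0.11]))
```

View pics/c13.png

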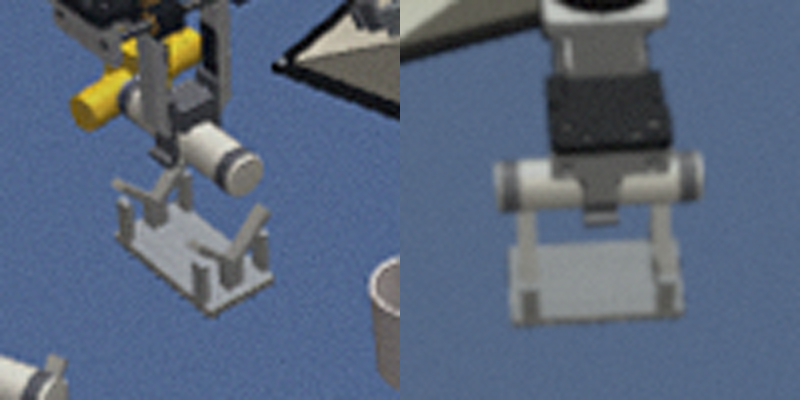

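View pics/wrist13.png

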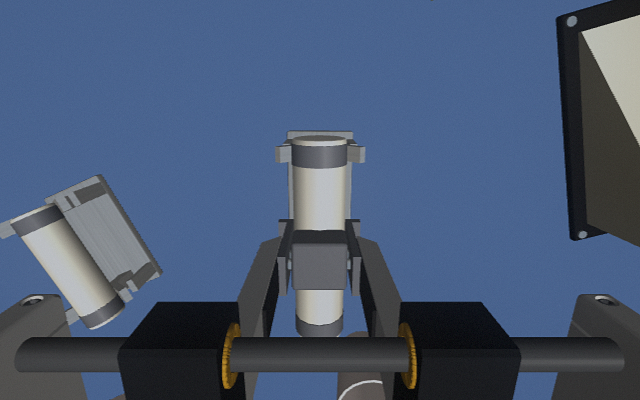

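step_arm([
  [-1.5, 12, 0, 0, 0, 0.1],
  [0, 15, 0, 0, 0, 0],
  [0, 14, 0, 0, 0, 0],
  [0, 8, 0, 0, 0, 0],
  [0, 5, 0, 0, 0, 0],
  [0, 3, 0, 0, 0, 0],
  [0, 0, 0, 0, 0, 0],
  [0, 0, 0, 0, 0, 0],
])

```text
time_s: 13.18
ee_pos: [0.5213, -0.0765, 0.0434]
eef_rot: [-1.571, 0.001, -0.272]
force: [-0.3, 0.2, -1.9]
grip_width: 0.0409
```

```bash
python3 - <<'E'
from h import *
o=get_obs();print(o['time_s'],o['grip_width'],o['ee_pos'],o['eef_rot'],o['force'])
print(rel([.522,-.0763,.04],toolR(-.270)))
d=[snap(n,n+'14') for n in ('wrist','scene','side')]
f=lambda i,r,c:cv2.resize(d[i]['pix'][r:r+100,c:c+100,::-1],(400,400),interpolation=cv2.INTER_CUBIC)
cv2.imwrite('pics/c14.png',np.hstack([f(1,170,240),f(2,200,270)]))
E
```

```text
13.175 0.040923121022082974 [ 0.52125242 -0.07647834  0.04337452] [-1.57066675e+00  1.48961529e-03 -2.72070392e-01] [-0.33090376  0.23560365 -1.92060722]
(array([0.7, 3.4, 0.4]), array([-0.01, -0.12, -0.09]))
```

View pics/c14.png

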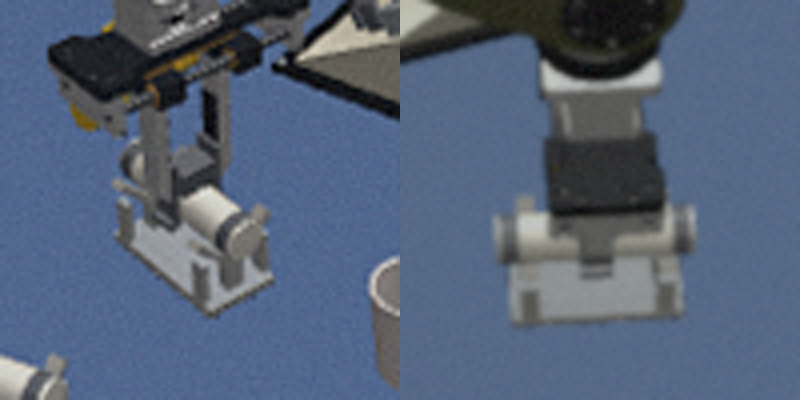

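View pics/wrist14.png

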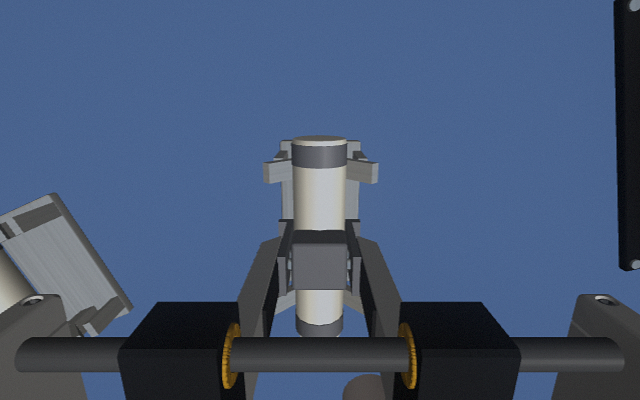

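step_arm([
  [0, 1, 0, 0, 0, 0],
  [0, 1, 0, 0, 0, 0],
  [0, 0, 0, 0, 0, 0],
])

```text
time_s: 13.7
ee_pos: [0.521, -0.0764, 0.0409]
eef_rot: [-1.571, 0.002, -0.272]
force: [0.3, 0.3, -1.4]
grip_width: 0.0413
```

step_arm([
  [0, 1, 0, 0, 0, 0],
  [0, 0, 0, 0, 0, 0],
])

```text
time_s: 13.95
ee_pos: [0.521, -0.0764, 0.04]
eef_rot: [-1.571, 0.002, -0.272]
force: [0.7, -0.6, -1.9]
grip_width: 0.041
```

step_arm([
  [0, 1, 0, 0, 0, 0],
  [0, 0, 0, 0, 0, 0],
])

```text
time_s: 14.2
ee_pos: [0.5213, -0.0763, 0.0395]
eef_rot: [-1.57, 0.002, -0.272]
force: [-1.7, 1.9, 4.6]
grip_width: 0.0409
```

step_arm([
  [0, 1, 0, 0, 0, 0],
  [0, 0, 0, 0, 0, 0],
])

```text
time_s: 14.45
ee_pos: [0.5215, -0.0761, 0.0392]
eef_rot: [-1.57, 0.001, -0.272]
force: [-3.4, 4.4, 12.6]
grip_width: 0.041
```

step_arm([
  [0, -1, 0, 0, 0, 0],
  [0, 0, 0, 0, 0, 0],
  [0, 0, 0, 0, 0, 0],
  [0, 0, 0, 0, 0, 0],
  [0, 0, 0, 0, 0, 0],
], gripper=0.6)

```text
time_s: 15.08
ee_pos: [0.521, -0.0765, 0.039]
eef_rot: [-1.571, 0.002, -0.272]
force: [0.5, 0.3, -0.3]
grip_width: 0.0751
```

```bash
python3 - <<'E'
from h import *
o=get_obs();print(o['time_s'],o['grip_width'],o['ee_pos'],o['eef_rot'],o['force'])
snap('wrist','wrist15')
E
```

```text
15.075 0.07506380455025428 [ 0.52099397 -0.07649522  0.03896153] [-1.57077201  0.00223513 -0.27206746] [ 0.49586436  0.30170451 -0.31683165]
```

View pics/wrist15.png

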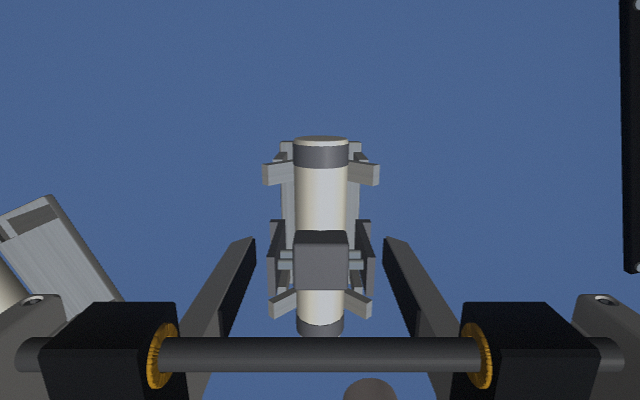

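Released; the tabs have sprung out and the clip is up. Retreat straight up.

step_arm([
  [0, -6, 0, 0, 0, 0],
  [0, -15, 0, 0, 0, 0],
  [0, -30, 0, 0, 0, 0],
  [0, -40, 0, 0, 0, 0],
  [0, -40, 0, 0, 0, 0],
  [-20, -30, 0, 0, 0, 0],
  [-30, 0, 0, 0, 0, 0],
  [-30, 0, 0, 0, 0, 0],
  [0, 0, 0, 0, 0, 0],
])

```text
time_s: 16.25
ee_pos: [0.4435, -0.0548, 0.2017]
eef_rot: [-1.571, 0.0, -0.272]
force: [0.2, 0.4, 0.6]
grip_width: 0.0755
```

```bash
python3 - <<'E'
from h import *
o=get_obs();print(o['time_s'],o['ee_pos'],o['force'])
d=[snap(n,n+'16') for n in ('wrist','scene','side')]
f=lambda i,r,c:cv2.resize(d[i]['pix'][r:r+100,c:c+100,::-1],(400,400),interpolation=cv2.INTER_CUBIC)
cv2.imwrite('pics/c16.png',np.hstack([f(1,170,240),f(2,200,270)]))
# bystander motion by image differences (scene/side) at beaker, spare, bottle
for n,R in (('scene',{'beaker':(325,230,35,40),'spare':(205,240,60,55),'bottle':(325,115,25,40)}),('side',{'beaker':(370,220,35,45),'spare':(315,310,60,55),'bottle':(212,128,28,45)})):
    A=ld(n+'0')['pix'].astype(float);B=ld(n+'16')['pix'].astype(float)
    for k,(x,y,w,h) in R.items(): print(n,k,np.abs(A-B)[y:y+h,x:x+w].mean().round(1), cv2.phaseCorrelate(A[y:y+h,x:x+w].mean(2),B[y:y+h,x:x+w].mean(2))[0])
E
```

```text
16.25 [ 0.44349702 -0.05475424  0.20168614] [0.16049325 0.37048581 0.55848264]
scene beaker 4.3 (0.011555069203144086, -0.03625545737547853)
scene spare 4.5 (0.035910552337060864, -0.09793980101352773)
scene bottle 5.2 (0.6026566230935728, -0.029619473899355597)
side beaker 8.1 (-0.09626121890172357, 0.5990016044792235)
side spare 8.8 (-0.09925929301640224, 0.03406485150951255)
side bottle 33.3 (-0.26933907734944107, 0.5843744769067278)
```

View pics/c16.png

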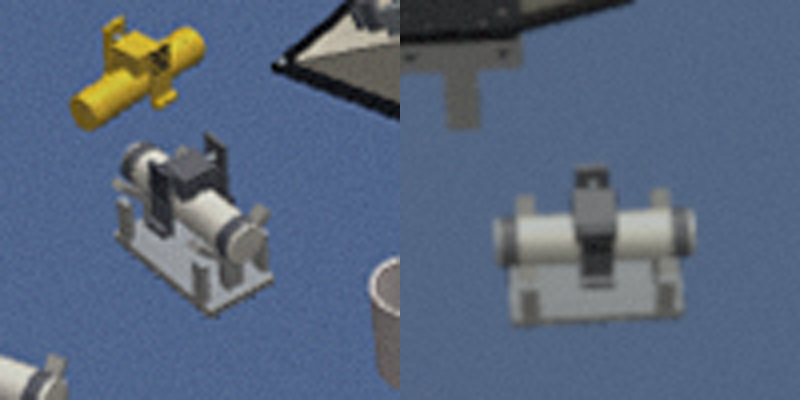

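View pics/wrist16.png

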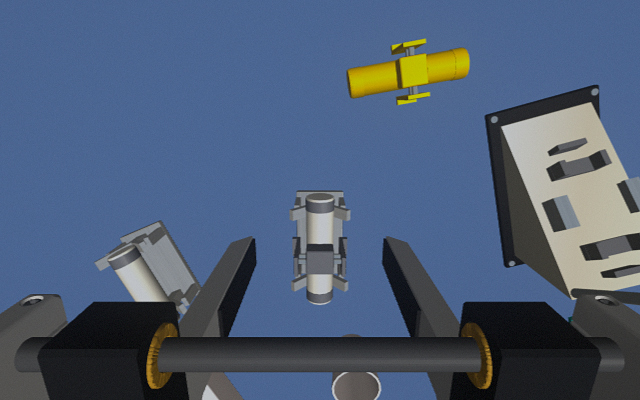

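```bash
python3 - <<'E'
from h import *
w=ld('wrist16');d=ld('side16')
X,e=tri((w,320,259),(d,270+597/4-.4,200+207/4-.4));print('clip top',X,e)
p=X-np.array([.522,-.0763,.0576]);print(Ro.from_euler('z',.27).as_matrix()@p)
o=get_obs();print(o['time_s'],o['joint_vel'].__abs__().max())
job.hand_in()
E
```

```text
clip top [ 0.71602472 -0.10142732 -0.06210313] [112.0, 112.0]
[ 0.19369762  0.02753551 -0.11970313]
16.4 0.015469565338220744
the job is handed in; nothing more can be done
```

```bash
python3 - <<'E'
from h import *
w=ld('wrist16');d=ld('side16')
X,e=tri((w,320,259),(d,270+197/4-.4,200+207/4-.4));print(X,e,Ro.from_euler('z',.27).as_matrix()@(X-np.array([.522,-.0763,.0576])))
E
```

```text
[ 0.52233449 -0.07498963  0.08572221] [1.8, 1.8] [-2.71482724e-05  1.35211480e-03  2.81222145e-02]
```

The cartridge is out of the bay and lying across both notches of the empty cradle with its tabs up. I set it down and let go, lifted the arm clear and handed the job in at about 16.4 s. The tool gives no verdict.

**How it went**
- **First pinch slipped:** My first closing rode over the top of the tabs. All three cameras showed the visible fingertips about 30 mm short of the reported TCP. I opened, went about 31 mm deeper and pinched again. Both tabs were then pressed home, with the opening at 41 mm.
- **Drawing out and placing:** I drew it straight out along the slope's normal and levelled it. I lowered it until the wrist force showed contact (about 13 N), then backed off 1 mm and released.

**Last checks**
- **Seating:** The last pictures show the barrel in both notches, the tabs sprung out and the clip up.
- **Position:** The clip top is 0 mm along and 1.4 mm across from my measured seat. Its height read 28 mm above the axis against a nominal 35 mm, while the two views missed each other by 1.8 mm each. I put that down to the coarse side view, since the contact height agreed with the seat.
- **A check I got wrong:** That position check gave nonsense before I handed in, because I used the wrong pixel offset. I only corrected it afterwards, from the same saved pictures.
- **Bystanders:** The spare barrel, beaker and bottle shifted by 0.6 pixel or less between the first and last pictures, wherever they could be compared. The bottle could only be judged in the scene view, because the arm covered it in the side view.

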